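# Preload a frozen salmon stick on the lever force stand

### The job

Lay the frozen salmon stick from the tray flat and lengthwise across both supports of the force stand, squarely and centred under the load bar, and let go of it. Then take the stand's lever by its black grip and pull it down from rest to its fifth click, feeling for each click and never going past the fifth; the lever springs back if released, so finish while still holding the grip there, with the bar bearing on the stick. Leave the other things where they are.

Things in the scene. Friction and masses are not known exactly. Their poses are not given: they have to be found in the camera images.
- stick: frozen salmon stick sawn from a block: rigid salmon-pink bar with pale cross lines, 200 x 30 x 20 mm, about 120 g, lying on the tray. Origin: centre of its underside; x along its length, z up. Its two ends are alike.
- tray: cream plastic tray 280 x 340 mm fixed on the bench, floor 4 mm and rim 14 mm above the bench. Origin: centre of its underside.
- stand: grey lever-operated force test stand, fixed. Origin: on the bench, straight under the load bar; x points away from the robot into the stand, y to the lever's side, z up. Base plate 270 x 190 x 22 mm; column x = 44 to 106 mm, y = +-37 mm, 392 mm tall.
- support_mid (a point): middle between the stand's two supports at the level of their tops: stand x = y = 0, z = 65 mm. The supports, at y = -55 and +55 mm, have rounded tops 50 mm long in x. The stick lies across both, its length along the stand's y (left to right), its centre here, overhanging each by 45 mm.
- gauge (a point): underside of the white dial gauge at rest: stand x = y = 0, z = 183 mm. The gauge reaches from x = -25 to +39 mm and y = -31 to +31 mm, up to z = 335 mm, and stands above the stick's place: grip the stick near its end away from the lever (about y = -85 mm) and bring it in level under the load bar from the robot's side, along x.
- load_bar: steel load bar, 50 mm long in the stand's x, 10 mm thick, on a rod under the gauge. Origin: its lowest line, above the stand's origin, 103 mm above the bench at rest (18 mm above a stick lying on the supports). It comes down 5.2 mm with each click of the lever, and pushes back on the stick through the gauge's spring (2.4 N, growing 0.6 N per mm).
- lever: the stand's lever with its toothed click ring: steel rod 12 mm thick on a level shaft, in the plane y = 110 mm of the stand, a black moulded grip at its end. Origin: on the shaft's axis in the middle of the column; the body turns with the lever.
- lever_grip (a point): centre of the lever's black flat-sided grip, 64 mm along the lever, 24 mm wide in the stand's y, 28 mm thick; 170 mm from lever_axis. At rest stand x = -58 mm, y = 110 mm, z = 309 mm. Easily pinched across y from above; it turns a little between the fingers as it follows its arc.
- lever_axis (a point): point on the lever's turning axis (which is level, along the stand's y) in the plane of the lever, 200 mm above the bench; stand x = 72 mm, y = 110 mm.
- lever_angle (a joint): rad the lever is pulled down: 0 at rest, lever towards the robot and 40 degrees up; 0.2094 (12 degrees, 36 mm of the grip's path) a click; stop at 1.5. A spring returns it: 4 N at the grip at rest, 7 N at the fifth click, in a firm pinch some 4 N more. Clicks add +-2.6 N: resistance peaks a quarter of the way to each click, is least three quarters of the way and rises again into the click.
- thermometer: bystander: probe thermometer, black handle and steel spike, 215 mm long, lying on the tray
- wash_bottle: bystander: white bottle, 60 mm in diameter, 170 mm tall
- sample_jar: bystander: glass jar, 66 mm in diameter, 85 mm tall

How it is judged:
By the outcome, as a careful person would: the job done as asked, in the order asked, and still so for the second after the job is handed in, while the arm keeps its last pose, push and grip.
It also fails if it takes over 72 s, if anything falls off the work surface, if the arm or the gripper's body presses on something with over 40 N, if the wrist force passes 120 N, or if a joint passes its speed limit or range.

### The arm

A 6-joint arm with a two-finger parallel gripper is mounted at the origin on the work surface. World frame = base frame: x ahead of the robot, y to its left, z up, the work surface at z = 0. Lengths are in mm, angles in rad, forces in N, time in s.
With the tool pointing down it reaches from about 375 to 900 mm from the base axis. Payload 3.1 kg.
Tool frame: the origin (TCP) lies at the very end of the fingers, on their centre line; the grasp point (between the pads) lies 19 mm behind it; z points along the fingers, y is the line along which they close (so a half turn about z gives the same grasp; the last joint's range is limited). The gripper opens to 87 mm and grips with 3 to 60 N. Pads are 19 mm wide; open, the fingers measure 117 mm over their backs; the gripper's body (75 mm by 190 mm) begins 51 mm behind the grasp point.
Start: joints at [1.143, 0.527, 1.433, -0, 1.181, -0.178], TCP at [154.466, 605.588, 222.548] pointing down, gripper open.
Joint ranges: [-3.08, 3.08], [-0.75, 2.2], [0.22, 2.44], [-1.43, 4.57], [0, 2.65], [-2.85, 2.85]. Speed limits (rad/s): [2.79, 2.79, 3.14, 3.14, 3.14, 3.14].

### API

Orientations are given as a rotation vector (axis times angle).
In Python, from station import ctrl, camrig, job, state gives the robot as it stands (ctrl), with the cameras (camrig), the readings as plain functions and the job (job).
- The arm moves only by the shell command python3 shift.py [FORCE], which reads ROWS from standard input. ROWS is a JSON list of rows, 1 to 10 of them, each written [[dx, dy, dz], [rx, ry, rz], opening]: dx, dy, dz in mm, then a rotation vector rx, ry, rz in rad, then the finger opening in mm; each row is the pose to reach, as a shift and turn from the pose commanded when the command began, along the tool's axes at that moment; what a row does not reach only later rows make up. A row lasts 1/12 s, in which the tool goes at most 41.7 mm and 0.125 rad, less where a joint would pass 70% of its speed; a pose out of reach is approached as far as the arm can. The fingers move at their own pace and stop on an object; FORCE is the grip in N (left out, the last holds). Time passes only in rows, so rows that do not move let the fingers close. It prints the time, the measured TCP pose, the force, the opening and the grip force at its end. Input that does not fit is refused with a message, and nothing moves.
- state(): the state, without advancing time (a new reading comes with each control period).
- camrig.capture(name): name is "scene" or "top" or "wrist"; returns a dict with "color" (400x640x3 uint8, blue, green, red), "fx", "fy", "cx", "cy" (pixels), "origin" and "attitude" of the camera in the world; the wrist camera has in their place "mount" (4x4, takes a point from camera to tool coordinates, whose origin is the TCP and whose axes are the flange's). Camera axes: x right, y up, looking along -z (the intrinsics and any distortion apply to the point x, -y, -z); pixel columns grow to the right and rows downward; lengths in mm; the calibration is good to about 2 mm. The wrist camera is an equidistant fisheye: a pixel r from the principal point sees the ray r / f radians off the axis. A picture is of the moment at which its call begins: read the wrist's pose just before it. There is no depth.
- job.hand_in(): hands the job in; it is judged then, once.
The state is a dict: "time": time; "q": joint angles; "qvel": joint speeds; "joint_efforts": joint torques, N m; "ee_pos": TCP position; "ee_rot": TCP orientation; "contact_force": force on the tool from outside, world axes, zero at the start; "wrist_torque": the same for the moment, N m; "opening": finger opening in mm; "grasp_force": force on a finger pad.
Only numpy, scipy, OpenCV 4.12 (cv2) and the standard library are available. Lean on these libraries where they do the work, as an engineer would, in place of code of your own. Each camera call takes 0.05 s, during which the arm holds its last target. There are 200 camera calls.

## Working session

There is one attempt and no reset: what is moved stays moved. The work goes in short steps, Python scripts to look and compute and a shell command to move; the robot and the scene stay as the last step left them, time stands still between calls to the robot, and variables do not carry over. Pictures are saved under pics/ and viewed, at most 10 in all, crops included, and the job is handed in when it is done.

```bash
ls; mkdir -p pics
cat > look.py <<'E'
import sys,cv2,numpy as np
from station import ctrl, camrig, job, state
for n in sys.argv[2:]:
    c=camrig.capture(n); cv2.imwrite(f'pics/{sys.argv[1]}_{n}.png',c['color'])
    print(n,{k:(np.round(v,3).tolist() if not np.isscalar(v) else v) for k,v in c.items() if k!='color'})
E
python3 look.py a scene top; python3 -c "
from station import ctrl, camrig, job, state
print(state())"
```

```text
pics
shift.py
station.py
scene {'fx': 436.8732048708513, 'fy': 436.8732048708513, 'cx': 315.53149904950135, 'cy': 201.6495925311571, 'origin': [1435.484, -536.287, 962.148], 'attitude': [0.801, 0.456, 0.987]}
top {'fx': 400.8372258772194, 'fy': 400.8372258772194, 'cx': 320.44793429256345, 'cy': 200.49347440122972, 'origin': [524.903, -51.015, 1343.107], 'attitude': [0.069, -0.066, -1.558]}
{'time': 0.1, 'q': array([ 1.14249977e+00,  5.28376627e-01,  1.43378103e+00, -2.13218208e-05,
        1.18140254e+00, -1.78492017e-01]), 'qvel': array([-0.00115667, -0.00159756, -0.00138743,  0.00020681, -0.00025102,
       -0.00119135]), 'joint_efforts': array([-5.81960994e-04, -4.40985703e+01, -1.77150857e+01,  6.34907093e-02,
        5.33456239e-02, -5.44311058e-05]), 'ee_pos': array([154.20089597, 604.99253694, 221.6652047 ]), 'ee_rot': array([-3.91288886e-01, -3.11655480e+00,  2.95816857e-03]), 'contact_force': array([-0.32834037, -0.14496093, -0.876559  ]), 'wrist_torque': array([-0.0266303 , -0.04546675,  0.04182927]), 'grasp_force': 0.0, 'opening': 87.0100966391268}
```

View pics/a_top.png

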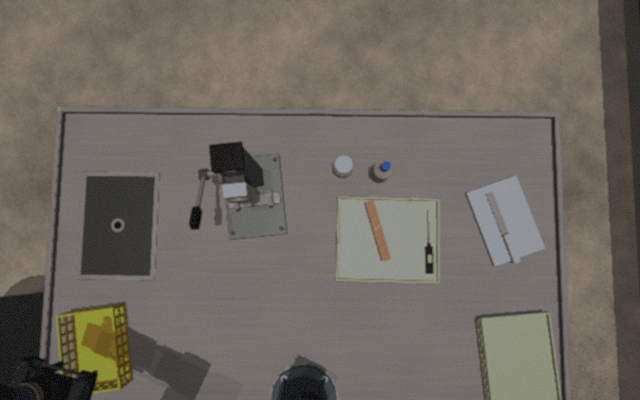

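View pics/a_scene.png

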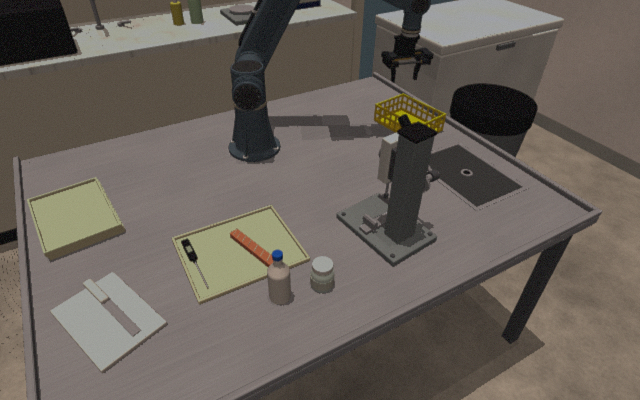

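The top view shows the stick from about (370,202) to (385,260), the thermometer at (430,240), and the stand base around (257,195). The grip is at (195,217) and the column top at (227,157).

```bash
cat > geo.py <<'E'
import numpy as np,cv2
from scipy.spatial.transform import Rotation as R
def ray(c,uv):
    d=np.array([(uv[0]-c['cx'])/c['fx'],-(uv[1]-c['cy'])/c['fy'],-1.]); return R.from_rotvec(c['attitude']).apply(d)
def onz(c,uv,z):
    d=ray(c,uv); o=np.array(c['origin']); return o+d*(z-o[2])/d[2]
def proj(c,p):
    q=R.from_rotvec(c['attitude']).inv().apply(np.array(p)-c['origin']); return np.array([c['cx']+c['fx']*q[0]/-q[2],c['cy']-c['fy']*q[1]/-q[2]])
E
python3 - <<'E'
from geo import *
from station import ctrl, camrig, job, state
c=camrig.capture('top'); im=c['color']
cv2.imwrite('pics/b.png',cv2.resize(im[130:250,180:300],(600,600),interpolation=cv2.INTER_CUBIC))
hsv=cv2.cvtColor(im,cv2.COLOR_BGR2HSV)
m=((hsv[...,1]>100)&((hsv[...,0]<16)|(hsv[...,0]>170))&(hsv[...,2]>90)).astype(np.uint8)
m[:, :340]=0;m[:,440:]=0;m[:190]=0;m[290:]=0
k=max(cv2.findContours(m,0,1)[0],key=cv2.contourArea)
r=cv2.minAreaRect(k);print(r)
P=[onz(c,p,24) for p in cv2.boxPoints(r)]
P=np.array(P);print(P.round(1),P.mean(0)); print([np.linalg.norm(P[i]-P[(i+1)%4]) for i in range(2)])
for n,uv in dict(tray1=(337,197),tray2=(440,199),tray3=(440,283),tray4=(336,281),th1=(428,210),th2=(430,272)).items(): print(n,onz(c,uv,14).round(1))
E
```

```text
((381.92449951171875, 247.73585510253906), (22.527130126953125, 7.966911792755127), 74.05460357666016)
[[ 517.5 -227.5   24. ]
 [ 525.  -252.6   24. ]
 [ 454.8 -272.6   24. ]
 [ 447.4 -247.6   24. ]] [ 486.17730334 -250.09584913   24.        ]
[np.float64(26.176345695774128), np.float64(72.96853455716843)]
tray1 [ 652.  -102.4   14. ]
tray2 [ 649.2 -445.1   14. ]
tray3 [ 373.5 -441.2   14. ]
tray4 [ 375.9 -101.3   14. ]
th1 [ 612.  -404.8   14. ]
th2 [ 408.6 -408.9   14. ]
```

View pics/b.png

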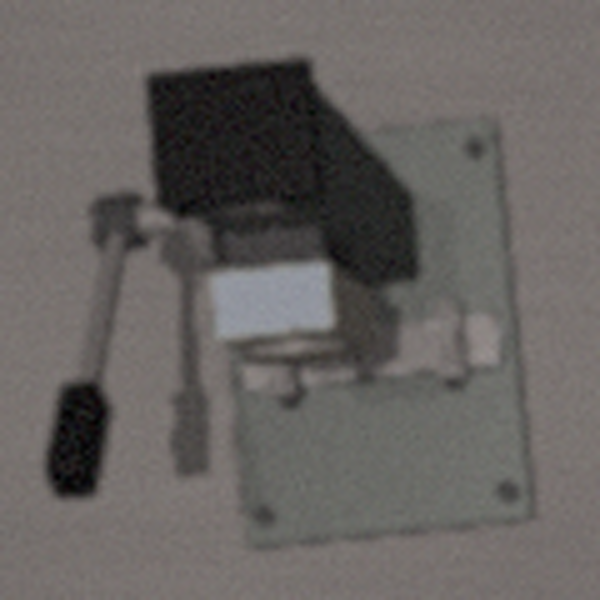

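The crop shows, in crop pixels, the base corners at (248,547), (533,517) and (495,118). The column top spans (150,75), (310,60), (322,200), (162,215), and the grip centre is at about (78,440).

```bash
cat > m.py <<'E'
from geo import *
from station import ctrl, camrig, job, state
c=camrig.capture('top'); im=c['color']
f=lambda p:(p[0]/5+180-.4,p[1]/5+130-.4)
BL,BR,TR=[onz(c,f(p),22) for p in [(248,547),(533,517),(495,118)]]
print('base',BL,BR,TR,np.linalg.norm(BL-BR),np.linalg.norm(BR-TR))
yl=BL-BR; xl=TR-BR
yaw=[np.arctan2(xl[1],xl[0]),np.arctan2(-yl[0],yl[1])]; print('yaw',yaw)
col=onz(c,f((236,137)),392); g=onz(c,f((78,440)),313)
print('col',col,'grip',g)
d=(g-col)[:2]; e=np.array([-58-75,110]); print('yaw lever',np.arctan2(d[1],d[0])-np.arctan2(e[1],e[0])+2*np.pi,np.linalg.norm(d),np.linalg.norm(e))
for y in yaw+[np.mean(yaw)]:
    M=np.array([[np.cos(y),-np.sin(y)],[np.sin(y),np.cos(y)]])
    print('origin from col',col[:2]-M@[75,0],'from grip',g[:2]-M@[-58,110],'base y=0 dev', (M.T@((BL+BR)/2-col)[:2]))
hsv=cv2.cvtColor(im,cv2.COLOR_BGR2HSV)
m=((hsv[...,1]>75)&((hsv[...,0]<17)|(hsv[...,0]>170))).astype(np.uint8)
m[:, :345]=0;m[:,410:]=0;m[:197]=0;m[275:]=0
m=cv2.morphologyEx(m,cv2.MORPH_CLOSE,np.ones((5,5)))
k=max(cv2.findContours(m,0,1)[0],key=cv2.contourArea)
r=cv2.minAreaRect(k);print(r)
P=np.array([onz(c,p,24) for p in cv2.boxPoints(r)]);print(P.round(1),P.mean(0)); print([np.linalg.norm(P[i]-P[(i+1)%4]) for i in range(2)])
E
python3 m.py
```

```text
base [508.76824074 250.64181971  22.        ] [530.53326768  63.90749989  22.        ] [796.09241552  94.31233092  22.        ] 187.99846434670874 267.29406045381415
yaw [np.float64(0.11399723819770774), np.float64(0.11603255877738773)]
col [709.49399263 178.02544937 392.        ] grip [566.08271656 273.35305499 313.        ]
yaw lever 6.387564269555707 172.20379349993686 172.59490143106777
origin from col [634.98079149 169.49416243] from grip [636.21881295 170.66455523] base y=0 dev [-190.97144464    0.97865845]
origin from col [634.99830972 169.34252196] from grip [636.42767155 170.80751727] base y=0 dev [-190.96905721    1.36734426]
origin from col [634.98951203 169.41833774] from grip [636.32327862 170.73598311] base y=0 dev [-190.97034981    1.17300196]
((376.9608154296875, 230.36557006835938), (60.599998474121094, 8.75999927520752), 73.73979187011719)
[[ 633.8 -192.1   24. ]
 [ 642.2 -219.9   24. ]
 [ 452.4 -275.2   24. ]
 [ 444.1 -247.8   24. ]] [ 543.13921323 -233.76397658   24.        ]
[np.float64(29.00626809716845), np.float64(197.76594922302348)]
```

```bash
cat > to.py <<'E'
import sys,numpy as np
from scipy.spatial.transform import Rotation as R
from station import ctrl, camrig, job, state
# to.py x y z yaw : printed shift in tool axes from the present (measured) pose; tool down, tool y at yaw
s=state(); Rc=R.from_rotvec(s['ee_rot'])
print('t',round(s['time'],2),'at',s['ee_pos'].round(1),'F',s['contact_force'].round(1))
for a in sys.argv[1:]:
    v=[float(k) for k in a.split()]
    y=np.array([np.cos(v[3]),np.sin(v[3]),0]); z=np.array([0,0,-1.])
    Rt=R.from_matrix(np.c_[np.cross(y,z),y,z])
    print(a,'->',Rc.inv().apply(np.array(v[:3])-s['ee_pos']).round(1),(Rc.inv()*Rt).as_rotvec().round(3))
E
python3 to.py "340 330 320 0.3" "440 0 300 -0.9" "461.5 -257.6 120 -1.287"
echo '[[[-120,-110,-50],[0,0,0.5],87],[[-248,-221,-98],[0,0,1.02],87],[[-248,-221,-98],[0,0,1.02],87],[[-248,-221,-98],[0,0,1.02],87],[[-248,-221,-98],[0,0,1.02],87],[[-248,-221,-98],[0,0,1.02],87],[[-248,-221,-98],[0,0,1.02],87],[[-248,-221,-98],[0,0,1.02],87],[[-340,-370,-90],[0,0,1.7],87],[[-340,-370,-90],[0,0,1.7],87]]' | python3 shift.py; python3 to.py "440 0 300 -0.9" "461.5 -257.6 120 -1.287"
```

```text
time: 1.03
ee_pos: [360.8, 260.0, 315.9]
ee_rot: [2.147, 2.292, 0.004]
contact_force: [0.1, -0.5, -0.5]
opening: 87.3
grasp_force: 0.0
t 1.03 at [360.8 260.  315.9] F [ 0.1 -0.5 -0.5]
440 0 300 -0.9 -> [-264.6   62.    15.8] [ 0.002 -0.002  0.965]
461.5 -257.6 120 -1.287 -> [-523.2   66.2  195.7] [ 0.002 -0.002  1.352]
```

```bash
echo '[[[-265,62,16],[0,0,0.97],87],[[-265,62,16],[0,0,0.97],87],[[-265,62,16],[0,0,0.97],87],[[-265,62,16],[0,0,0.97],87],[[-265,62,16],[0,0,0.97],87],[[-265,62,16],[0,0,0.97],87],[[-523,66,100],[0,0,1.352],87],[[-523,66,100],[0,0,1.352],87],[[-523,66,100],[0,0,1.352],87],[[-523,66,100],[0,0,1.352],87]]' | python3 shift.py; python3 to.py "461.5 -257.6 120 -1.287"
```

```text
time: 1.87
ee_pos: [449.7, -137.5, 251.3]
ee_rot: [3.083, 0.601, 0.001]
contact_force: [0.7, 0.4, 0.2]
opening: 86.6
grasp_force: 0.0
t 1.87 at [ 449.7 -137.5  251.3] F [0.7 0.4 0.2]
461.5 -257.6 120 -1.287 -> [-34.3 115.7 131.3] [ 0.    -0.     0.101]
```

```bash
echo '[[[-34,116,131],[0,0,0.101],60],[[-34,116,131],[0,0,0.101],60],[[-34,116,131],[0,0,0.101],60],[[-34,116,131],[0,0,0.101],60],[[-34,116,131],[0,0,0.101],60],[[-34,116,131],[0,0,0.101],60],[[-34,116,131],[0,0,0.101],60]]' | python3 shift.py; python3 to.py "461.5 -257.6 7 -1.287"
python3 - <<'E'
from geo import *
from station import ctrl, camrig, job, state
s=state();c=camrig.capture('wrist');im=c['color'];print(c['mount'].round(3).tolist() if hasattr(c['mount'],'round') else c['mount'],c['fx'],c['cx'],c['cy'])
cv2.imwrite('pics/w1.png',im)
hsv=cv2.cvtColor(im,cv2.COLOR_BGR2HSV)
m=((hsv[...,1]>90)&((hsv[...,0]<17)|(hsv[...,0]>170))&(hsv[...,2]>60)).astype(np.uint8)
m=cv2.morphologyEx(m,cv2.MORPH_CLOSE,np.ones((9,9)))
k=max(cv2.findContours(m,0,1)[0],key=cv2.contourArea); r=cv2.minAreaRect(k);print(r)
T=np.array(c['mount']); Rt=R.from_rotvec(s['ee_rot'])
out=[]
for u in cv2.boxPoints(r):
    x,y=u[0]-c['cx'],u[1]-c['cy']; rr=np.hypot(x,y); th=rr/c['fx']
    d=np.array([np.sin(th)*x/rr,-np.sin(th)*y/rr,-np.cos(th)])
    d=Rt.apply(T[:3,:3]@d); o=s['ee_pos']+Rt.apply(T[:3,3]); out.append(o+d*(24-o[2])/d[2])
out=np.array(out);print(out.round(1),out.mean(0))
E
```

```text
time: 2.45
ee_pos: [462.4, -255.1, 120.6]
ee_rot: [-3.107, -0.453, 0.002]
contact_force: [0.5, 1.1, 0.3]
opening: 60.6
grasp_force: 0.0
t 2.45 at [ 462.4 -255.1  120.6] F [0.5 1.1 0.3]
461.5 -257.6 7 -1.287 -> [ -1.5   2.4 113.6] [-0.002  0.001  0.006]
[[-0.001, 0.955, 0.297, 80.224], [1.0, 0.001, 0.0, 0.275], [-0.0, 0.297, -0.955, -163.244], [0.0, 0.0, 0.0, 1.0]] 309.70691628693146 319.30672605653734 203.07940892655392
((323.0, 112.0), (224.0, 36.0), 90.0)
[[ 628.  -193.5   24. ]
 [ 636.7 -222.2   24. ]
 [ 448.4 -279.6   24. ]
 [ 439.2 -248.6   24. ]] [ 538.05024436 -235.99814281   24.        ]
```

View pics/w1.png

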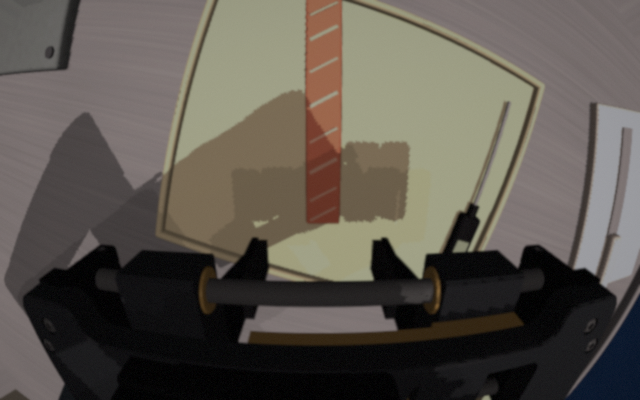

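The wrist view shows the stick centred between the fingers at column 323, with its near end at row 222. The thermometer is clear of the gripper.

```bash
python3 to.py "459.4 -258.8 7.5 -1.287"; echo '[[[-3.5,2,60],[0,0,0.006],60],[[-3.5,2,90],[0,0,0.006],60],[[-3.5,2,112],[0,0,0.006],60],[[-3.5,2,112],[0,0,0.006],60],[[-3.5,2,112],[0,0,0.006],60]]' | python3 shift.py; python3 to.py "459.4 -258.8 7.5 -1.287"
```

```text
t 2.5 at [ 462.8 -254.7  121.5] F [-0.  -0.1 -0.1]
459.4 -258.8 7.5 -1.287 -> [ -4.5   3.  114. ] [-0.    -0.     0.007]
time: 2.92
ee_pos: [460.3, -257.3, 9.6]
ee_rot: [-3.109, -0.448, 0.001]
contact_force: [-0.5, -1.1, 0.8]
opening: 60.3
grasp_force: 0.0
t 2.92 at [ 460.3 -257.3    9.6] F [-0.5 -1.1  0.8]
459.4 -258.8 7.5 -1.287 -> [-1.3  1.2  2.1] [-0.001  0.     0.003]
```

```bash
echo '[[[-1,1,2],[0,0,0.003],60],[[-1,1,2],[0,0,0.003],60],[[-1,1,2],[0,0,0.003],20],[[-1,1,2],[0,0,0.003],20],[[-1,1,2],[0,0,0.003],20],[[-1,1,2],[0,0,0.003],20],[[-1,1,2],[0,0,0.003],20],[[-1,1,2],[0,0,0.003],20],[[-1,1,2],[0,0,0.003],20],[[-1,1,2],[0,0,0.003],20]]' | python3 shift.py 55
```

```text
time: 3.75
ee_pos: [459.3, -259.8, 6.9]
ee_rot: [-3.11, -0.441, 0.0]
contact_force: [-0.2, 0.3, 3.7]
opening: 29.6
grasp_force: 55.0
```

```bash
echo '[[[0,0,-15],[0,0,0],20],[[0,0,-40],[0,0,0],20],[[0,0,-70],[0,0,0],20],[[0,0,-100],[0,0,0],20],[[0,0,-100],[0,0,0],20],[[0,0,-100],[0,0,0],20]]' | python3 shift.py; python3 to.py "470 -90 110 -0.6" "496 68.6 110 0.113"; python3 look.py l scene
```

```text
time: 4.25
ee_pos: [460.1, -260.5, 107.9]
ee_rot: [3.108, 0.441, 0.003]
contact_force: [-0.0, 0.0, -1.0]
opening: 29.6
grasp_force: 55.0
t 4.25 at [ 460.1 -260.5  107.9] F [-0.  0. -1.]
470 -90 110 -0.6 -> [  56.9 -161.    -2.4] [ 0.004 -0.001 -0.689]
496 68.6 110 0.113 -> [ 126.  -306.1   -2.8] [ 4.000e-03  1.000e-03 -1.402e+00]
scene {'fx': 436.8732048708513, 'fy': 436.8732048708513, 'cx': 315.53149904950135, 'cy': 201.6495925311571, 'origin': [1435.484, -536.287, 962.148], 'attitude': [0.801, 0.456, 0.987]}
```

View pics/l_scene.png

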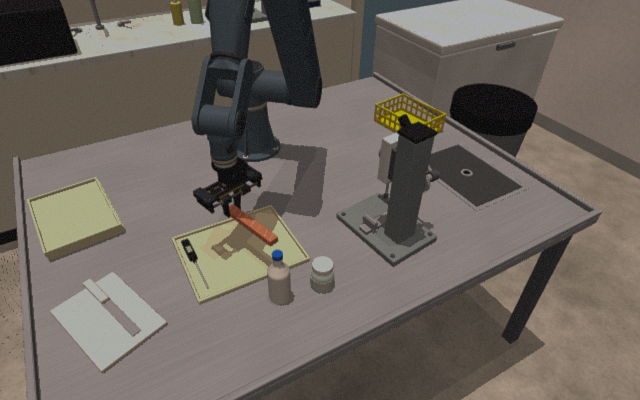

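The stick is lifted level, with its free end at about (275,240).

```bash
echo '[[[10,-20,-2],[0,0,-0.1],20],[[20,-50,-2],[0,0,-0.22],20],[[32,-80,-2],[0,0,-0.34],20],[[45,-110,-2],[0,0,-0.46],20],[[55,-140,-2],[0,0,-0.58],20],[[65,-170,-2],[0,0,-0.7],20],[[78,-200,-2],[0,0,-0.82],20],[[90,-230,-2],[0,0,-0.94],20],[[104,-260,-2],[0,0,-1.06],20],[[115,-285,-2],[0,0,-1.18],20]]' | python3 shift.py; python3 to.py "496 68.6 110 0.113"
```

```text
time: 5.13
ee_pos: [489.0, 48.1, 106.8]
ee_rot: [-2.33, -2.102, 0.004]
contact_force: [1.2, -0.9, -0.3]
opening: 29.4
grasp_force: 55.0
t 5.13 at [489.   48.1 106.8] F [ 1.2 -0.9 -0.3]
496 68.6 110 0.113 -> [21.1  4.8 -3.2] [-0.004 -0.001 -0.215]
```

```bash
python3 to.py "496 68.6 77 0.113"; echo '[[[0,-30,15],[0,0,-0.1],20],[[0,-30,30],[0,0,-0.2],20],[[0,-30,30],[0,0,-0.22],20],[[0,-30,30],[0,0,-0.22],20],[[0,-30,30],[0,0,-0.22],20]]' | python3 shift.py; python3 to.py "496 68.6 77 0.113"
```

```text
t 5.13 at [489.   48.1 106.8] F [ 1.2 -0.9 -0.3]
496 68.6 77 0.113 -> [21.1  5.  29.8] [-0.004 -0.001 -0.215]
time: 5.55
ee_pos: [461.8, 48.7, 78.3]
ee_rot: [2.098, 2.338, 0.001]
contact_force: [0.0, -0.8, -0.6]
opening: 29.7
grasp_force: 55.0
t 5.55 at [461.8  48.7  78.3] F [ 0.  -0.8 -0.6]
496 68.6 77 0.113 -> [16.1 36.1  1.3] [ 0.001  0.    -0.005]
```

```bash
echo '[[[16,36,1.3],[0,0,-0.005],20],[[16,36,1.3],[0,0,-0.005],20],[[16,36,1.3],[0,0,-0.005],20],[[16,36,1.3],[0,0,-0.005],20]]' | python3 shift.py; python3 to.py "496 68.6 77 0.113"
python3 - <<'E'
from geo import *
from station import ctrl, camrig, job, state
ims=[]
for n in ('top','scene'):
    c=camrig.capture(n); im=c['color']; s=state(); p=proj(c,s['ee_pos']+[0,80,0]).astype(int); print(n,p)
    x0,y0=max(p[0]-45,0),max(p[1]-45,0); a=im[y0:y0+100,x0:x0+80]; print(x0,y0); ims.append(cv2.resize(a,None,fx=5,fy=5,interpolation=cv2.INTER_CUBIC))
cv2.imwrite('pics/p.png',np.hstack(ims))
c=camrig.capture('top');im=c['color'];hsv=cv2.cvtColor(im,cv2.COLOR_BGR2HSV)
m=((hsv[...,1]>75)&((hsv[...,0]<17)|(hsv[...,0]>170))).astype(np.uint8); m[:,:190]=0;m[:,330:]=0;m[:200]=0;m[300:]=0
k=max(cv2.findContours(m,0,1)[0],key=cv2.contourArea); r=cv2.minAreaRect(k);print(r)
P=np.array([onz(c,q,94) for q in cv2.boxPoints(r)]);print(P.round(1))
E
```

```text
time: 5.88
ee_pos: [495.4, 68.6, 77.8]
ee_rot: [2.09, 2.344, 0.001]
contact_force: [-0.7, 0.1, -0.9]
opening: 29.5
grasp_force: 55.0
t 5.88 at [495.4  68.6  77.8] F [-0.7  0.1 -0.9]
496 68.6 77 0.113 -> [-0.   0.6  0.8] [0.001 0.    0.002]
top [257 244]
212 199
scene [352 185]
307 140
((233.2079315185547, 249.57920837402344), (9.950372695922852, 20.59726905822754), 84.2894058227539)
[[488.9 254.4  94. ]
 [495.9 191.1  94. ]
 [465.5 187.2  94. ]
 [458.5 250.4  94. ]]
```

View pics/p.png

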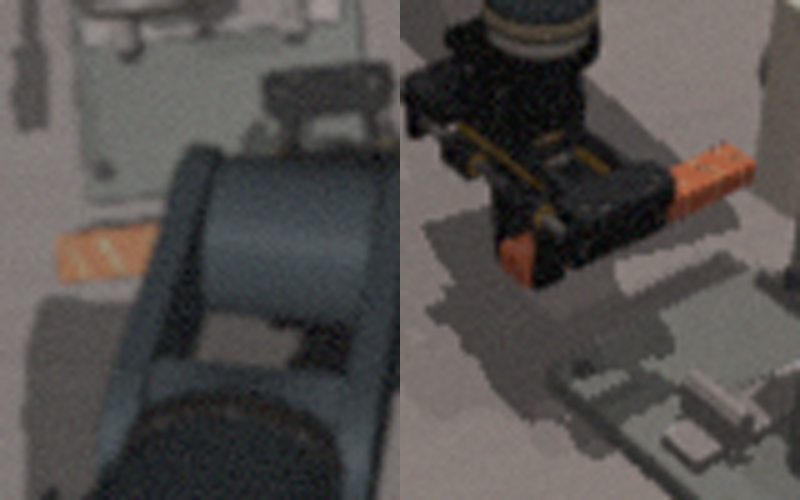

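The crops show the free end of the stick at about (233,250) in the top view, level and parallel to the stand. Its end is where an 85 mm grip offset predicts. Now I bring it in along x.

```bash
python3 to.py "645.3 85.7 78 0.113"; echo '[[[0,20,0.4],[0,0,0],20],[[0,45,0.4],[0,0,0],20],[[0,70,0.4],[0,0,0],20],[[0,95,0.4],[0,0,0],20],[[0,110,0.4],[0,0,0],20],[[0,125,0.4],[0,0,0],20],[[0,140,0.4],[0,0,0],20],[[0,151,0.4],[0,0,0],20],[[0,151,0.4],[0,0,0],20],[[0,151,0.4],[0,0,0],20]]' | python3 shift.py; python3 to.py "645.3 85.7 68 0.113"
```

```text
t 6.03 at [494.1  68.6  77.5] F [ 0.7 -0.5 -1.3]
645.3 85.7 78 0.113 -> [ -0.3 152.1  -0.6] [-0.001 -0.     0.002]
time: 6.87
ee_pos: [643.9, 86.2, 76.6]
ee_rot: [-2.089, -2.345, 0.002]
contact_force: [-0.1, 0.2, -1.2]
opening: 29.4
grasp_force: 55.0
t 6.87 at [643.9  86.2  76.6] F [-0.1  0.2 -1.2]
645.3 85.7 68 0.113 -> [-0.7  1.4  8.6] [-0.002 -0.     0.002]
```

```bash
echo '[[[-0.5,1.5,2],[0,0,0],20],[[-0.5,1.5,4],[0,0,0],20],[[-0.5,1.5,6],[0,0,0],20],[[-0.5,1.5,6],[0,0,0],20]]' | python3 shift.py;  echo '[[[0,0,1],[0,0,0],20],[[0,0,1],[0,0,0],20]]' | python3 shift.py; echo '[[[0,0,1],[0,0,0],20],[[0,0,1],[0,0,0],20]]' | python3 shift.py
python3 to.py "645.3 85.7 68 0.113"
python3 - <<'E'
from geo import *
from station import ctrl, camrig, job, state
ims=[]
for n in ('top','scene'):
    c=camrig.capture(n); im=c['color']; p=proj(c,[635,170,80]).astype(int)
    x0,y0=p[0]-50,p[1]-50; a=im[y0:y0+100,x0:x0+80]; print(n,x0,y0); ims.append(cv2.resize(a,None,fx=5,fy=5,interpolation=cv2.INTER_CUBIC))
    O=np.array([635.7,170.2]);M=R.from_euler('z',.113).as_matrix()[:2,:2]
    for q in [(-15,100),(15,100)]: print(q,((proj(c,[*(O+M@q),87])-[x0,y0])*5).round())
cv2.imwrite('pics/q.png',np.hstack(ims))
E
```

```text
time: 7.2
ee_pos: [645.2, 86.0, 70.4]
ee_rot: [-2.088, -2.345, 0.002]
contact_force: [0.3, 0.6, -0.8]
opening: 29.7
grasp_force: 55.0
time: 7.37
ee_pos: [645.6, 86.0, 69.8]
ee_rot: [-2.089, -2.346, 0.001]
contact_force: [-0.2, -0.2, -0.7]
opening: 29.8
grasp_force: 55.0
time: 7.53
ee_pos: [645.9, 86.0, 69.1]
ee_rot: [-2.089, -2.346, 0.0]
contact_force: [0.2, 0.7, -2.0]
opening: 29.6
grasp_force: 55.0
t 7.53 at [645.9  86.   69.1] F [ 0.2  0.7 -2. ]
645.3 85.7 68 0.113 -> [-0.3 -0.6  1.1] [-0.     0.     0.003]
top 201 149
(-15, 100) [ 95. 290.]
(15, 100) [ 91. 242.]
scene 332 157
(-15, 100) [354. 174.]
(15, 100) [387. 198.]
```

View pics/q.png

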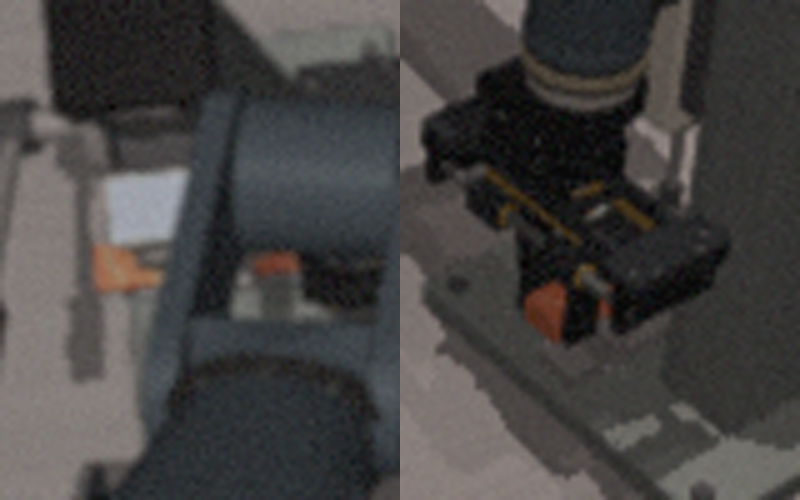

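The left end of the stick sits at column 93, rows 245-290 of the top crop, as predicted. I lower it to contact.

```bash
for i in 1; do :; done; echo '[[[0,0,1],[0,0,0],20],[[0,0,1],[0,0,0],20]]' | python3 shift.py;echo '[[[0,0,1],[0,0,0],20],[[0,0,1],[0,0,0],20]]' | python3 shift.py; echo '[[[0,0,0.7],[0,0,0],20],[[0,0,0.7],[0,0,0],20]]' | python3 shift.py
```

```text
time: 7.8
ee_pos: [646.2, 86.0, 68.4]
ee_rot: [2.089, 2.346, 0.0]
contact_force: [0.3, 0.4, -1.1]
opening: 29.9
grasp_force: 55.0
time: 7.97
ee_pos: [646.5, 85.9, 67.8]
ee_rot: [2.089, 2.345, 0.001]
contact_force: [0.0, 0.9, 1.0]
opening: 29.4
grasp_force: 55.0
time: 8.13
ee_pos: [646.6, 85.9, 67.7]
ee_rot: [2.089, 2.345, 0.001]
contact_force: [-1.0, 0.6, 4.6]
opening: 29.5
grasp_force: 55.0
```

```bash
echo '[[[0,-1.2,0.3],[0,0,0],20],[[0,-1.2,0.3],[0,0,0],20],[[0,-1.2,0.3],[0,0,0],20]]' | python3 shift.py; echo '[[[0,0,0],[0,0,0],32],[[0,0,0],[0,0,0],36],[[0,0,0],[0,0,0],42],[[0,0,0],[0,0,0],50],[[0,0,0],[0,0,0],56],[[0,0,0],[0,0,0],56]]' | python3 shift.py
```

```text
time: 8.38
ee_pos: [646.6, 85.8, 67.5]
ee_rot: [2.089, 2.345, 0.002]
contact_force: [-3.5, 0.9, 10.1]
opening: 29.9
grasp_force: 55.0
time: 8.88
ee_pos: [646.7, 85.6, 66.5]
ee_rot: [2.089, 2.344, 0.003]
contact_force: [0.5, -0.1, 0.0]
opening: 52.5
grasp_force: 0.0
```

```bash
echo '[[[0,0,-10],[0,0,0],60],[[0,0,-25],[0,0,0],60],[[0,0,-40],[0,0,0],60],[[0,-20,-42],[0,0,0],60],[[0,-60,-42],[0,0,0],60],[[0,-100,-42],[0,0,0],60],[[0,-140,-42],[0,0,0],60],[[0,-180,-42],[0,0,0],60],[[0,-180,-42],[0,0,0],60]]' | python3 shift.py
python3 - <<'E'
from geo import *
from station import ctrl, camrig, job, state
ims=[]
for n in ('top','scene'):
    c=camrig.capture(n); im=c['color']; p=proj(c,[635,170,80]).astype(int)
    x0,y0=p[0]-40,p[1]-50; a=im[y0:y0+100,x0:x0+80]; print(n,x0,y0); ims.append(cv2.resize(a,None,fx=5,fy=5,interpolation=cv2.INTER_CUBIC))
    O=np.array([635.7,170.2]);M=R.from_euler('z',.113).as_matrix()[:2,:2]
    for q in [(-15,100),(15,100),(-15,-100),(15,-100)]: print(q,((proj(c,[*(O+M@q),85])-[x0,y0])*5+2.5).round())
    for q in [(-25,-55),(25,-55)]: print('sup',q,((proj(c,[*(O+M@q),65])-[x0,y0])*5+2.5).round())
cv2.imwrite('pics/r.png',np.hstack(ims))
E
```

```text
time: 9.63
ee_pos: [449.6, 67.6, 105.4]
ee_rot: [-2.072, -2.335, 0.024]
contact_force: [-1.6, 0.1, 0.0]
opening: 60.1
grasp_force: 0.0
top 211 149
(-15, 100) [ 48. 292.]
(15, 100) [ 44. 245.]
(-15, -100) [365. 260.]
(15, -100) [360. 213.]
sup (-25, -55) [299. 286.]
sup (25, -55) [292. 208.]
scene 342 157
(-15, 100) [306. 179.]
(15, 100) [339. 203.]
(-15, -100) [ 70. 297.]
(15, -100) [103. 324.]
sup (-25, -55) [113. 285.]
sup (25, -55) [167. 328.]
```

View pics/r.png

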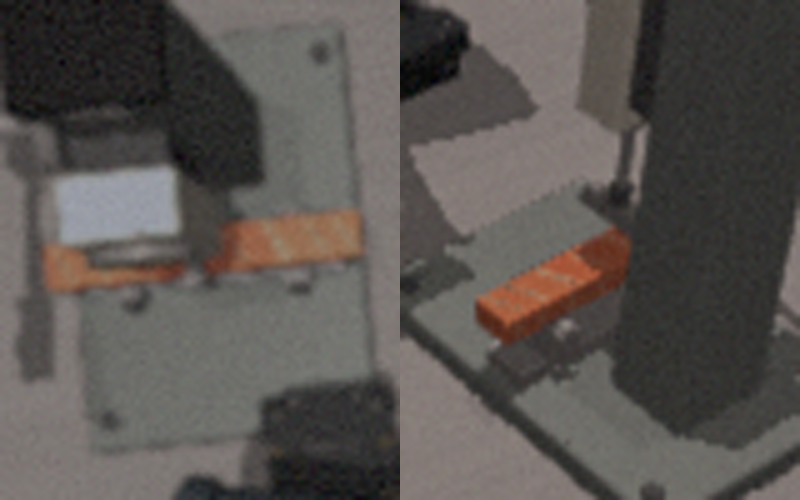

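The stick lies square and centred, with its ends at (45,245-292) and (362,212-260) in the top crop, matching prediction within about 1 mm. Next is the lever.

```bash
python3 to.py "470 200 400 1.0" ; echo '[[[0,0,-42],[0,0,0],60],[[0,0,-84],[0,0,-0.1],60],[[0,0,-126],[0,0,-0.22],60],[[-40,0,-166],[0,0,-0.34],60],[[-60,0,-200],[0,0,-0.46],60],[[-80,0,-235],[0,0,-0.58],60],[[-100,0,-270],[0,0,-0.7],60],[[-120,0,-285],[0,0,-0.82],60],[[-120,0,-285],[0,0,-0.9],60],[[-120,0,-285],[0,0,-0.9],60]]' | python3 shift.py; python3 to.py "565.7 273 380 1.684"
```

```text
t 9.73 at [462.   66.6 106.9] F [ 1.9 -0.6  0.1]
470 200 400 1.0 -> [ 132.    21.7 -293.1] [-0.006 -0.004 -0.882]
time: 10.57
ee_pos: [482.5, -55.1, 394.8]
ee_rot: [0.858, 3.018, -0.001]
contact_force: [-0.2, 0.1, 0.0]
opening: 59.9
grasp_force: 0.0
t 10.57 at [482.5 -55.1 394.8] F [-0.2  0.1  0. ]
565.7 273 380 1.684 -> [102.  322.8  14.6] [-0.001  0.004 -0.667]
```

```bash
echo '[[[0,40,0],[0,0,-0.1],60],[[20,80,0],[0,0,-0.2],60],[[40,120,0],[0,0,-0.3],60],[[52,160,0],[0,0,-0.42],60],[[65,200,0],[0,0,-0.54],60],[[77,240,0],[0,0,-0.667],60],[[90,280,5],[0,0,-0.667],60],[[102,323,14],[0,0,-0.667],60],[[102,323,14],[0,0,-0.667],60],[[102,323,14],[0,0,-0.667],60]]' | python3 shift.py; python3 to.py "565.7 273 290 1.684"; python3 look.py g wrist >/dev/null
```

```text
time: 11.4
ee_pos: [562.7, 278.5, 375.5]
ee_rot: [0.183, -3.131, 0.001]
contact_force: [-0.1, -0.9, -0.5]
opening: 60.1
grasp_force: 0.0
t 11.4 at [562.7 278.5 375.5] F [-0.1 -0.9 -0.5]
565.7 273 290 1.684 -> [-2.8 -5.8 85.5] [-0.    -0.005  0.003]
```

View pics/g_wrist.png

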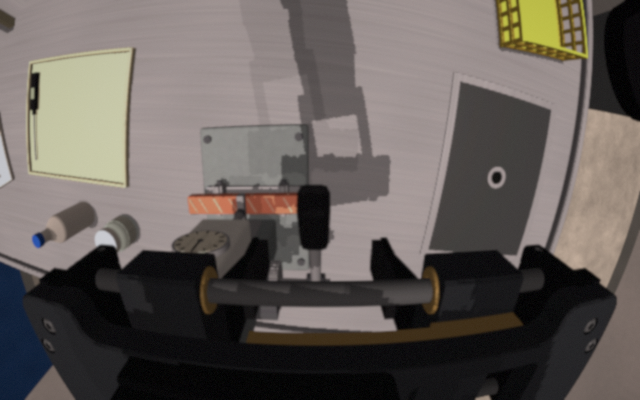

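The grip is at column 314, row 217, between the fingers (265-375). I descend.

```bash
echo '[[[-2.8,-5,0],[0,0,0.003],60],[[-2.8,-5,30],[0,0,0.003],60],[[-2.8,-5,60],[0,0,0.003],60],[[-2.8,-5,85],[0,0,0.003],60],[[-2.8,-5,85],[0,0,0.003],60],[[-2.8,-5,85],[0,0,0.003],60]]' | python3 shift.py; python3 to.py "565.7 273 290 1.684"
python3 - <<'E'
from station import ctrl, camrig, job, state
import cv2,numpy as np
im=camrig.capture('wrist')['color'];cv2.imwrite('pics/h.png',im)
E
```

```text
time: 11.95
ee_pos: [566.6, 267.7, 293.5]
ee_rot: [0.167, -3.134, 0.002]
contact_force: [-0.1, 0.4, -0.1]
opening: 60.0
grasp_force: 0.0
t 11.95 at [566.6 267.7 293.5] F [-0.1  0.4 -0.1]
565.7 273 290 1.684 -> [0.3 5.4 3.5] [-0.001 -0.003 -0.007]
```

View pics/h.png

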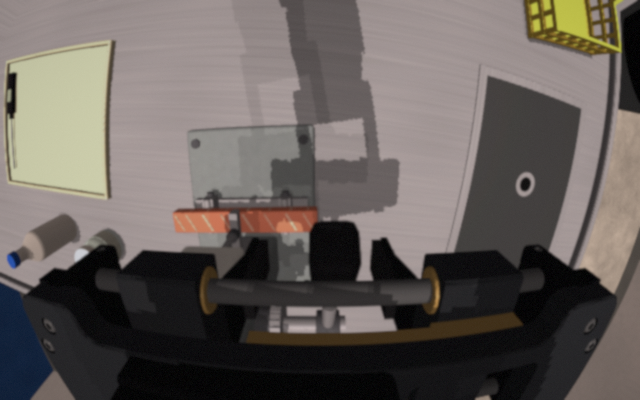

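The grip is at column 335, between fingers centred at 320, which agrees with the 5 mm offset. I correct it and close.

```bash
echo '[[[0.3,5.4,3.5],[0,0,-0.007],60],[[0.3,5.4,3.5],[0,0,-0.007],60],[[0.3,5.4,3.5],[0,0,-0.007],60]]' | python3 shift.py;  python3 to.py "565.7 273 290 1.684"; echo '[[[0.3,0,0.5],[0,0,0],20],[[0.3,0,0.5],[0,0,0],20],[[0.3,0,0.5],[0,0,0],20],[[0.3,0,0.5],[0,0,0],20],[[0.3,0,0.5],[0,0,0],20],[[0.3,0,0.5],[0,0,0],20],[[0.3,0,0.5],[0,0,0],20],[[0.3,0,0.5],[0,0,0],20]]' | python3 shift.py 40
cat > ang.py <<'E'
import sys,numpy as np
from scipy.spatial.transform import Rotation as R
from station import ctrl, camrig, job, state
s=state(); M=R.from_euler('z',-.113)
p=M.apply(s['ee_pos']-[635.7,170.2,0])-[72,110,-19+200]; f=M.apply(s['contact_force'])
p=p+[0,0,0]; a=np.arctan2(p[2],-p[0]); t=np.array([-np.sin(a),0,-np.cos(a)]) # pull-down direction
r=R.from_rotvec(s['ee_rot']).apply([0,0,1])
print('t %.2f pulled %.1f deg (%.2f clicks) r %.1f y %.1f Ft %.1f F %s grip %.0f open %.1f tool z %s'%(s['time'],40-np.degrees(a),(40-np.degrees(a))/12,np.hypot(p[0],p[2]),p[1],-f@t,f.round(1),s['grasp_force'],s['opening'],r.round(3)))
E
python3 ang.py
python3 -c "
import numpy as np
for d in range(0,61,3):
    a=np.radians(40-d); b=np.radians(40); print(d,(170*(np.cos(a)-np.cos(b))).round(1),(170*(np.sin(b)-np.sin(a))).round(1))"
```

```text
time: 12.25
ee_pos: [566.7, 275.4, 292.1]
ee_rot: [-0.183, 3.134, 0.001]
contact_force: [-0.4, 0.8, -0.3]
opening: 60.1
grasp_force: 0.0
t 12.25 at [566.7 275.4 292.1] F [-0.4  0.8 -0.3]
565.7 273 290 1.684 -> [ 1.3 -2.2  2.1] [0.    0.003 0.003]
time: 12.92
ee_pos: [565.9, 274.8, 290.0]
ee_rot: [0.182, -3.136, 0.001]
contact_force: [0.3, -0.8, -0.2]
opening: 23.6
grasp_force: 40.0
t 12.92 pulled -0.1 deg (-0.00 clicks) r 169.3 y 1.8 Ft 0.0 F [ 0.2 -0.9 -0.2] grip 40 open 23.6 tool z [-0. -0. -1.]
0 0.0 0.0
3 5.5 7.0
6 10.7 14.2
9 15.5 21.7
12 19.9 29.5
15 23.8 37.4
18 27.4 45.6
21 30.5 53.9
24 33.2 62.4
27 35.4 71.0
30 37.2 79.8
33 38.5 88.6
36 39.4 97.4
39 39.7 106.3
42 39.7 115.2
45 39.1 124.1
48 38.1 132.9
51 36.6 141.7
54 34.7 150.4
57 32.3 159.0
60 29.5 167.4
```

```bash
q(){ python3 ang.py; }
echo '[[[5.5,0,7],[0,0,0],20],[[5.5,0,7],[0,0,0],20]]' | python3 shift.py >/dev/null; q
echo '[[[5.2,0,7.2],[0,0,0],20],[[5.2,0,7.2],[0,0,0],20]]' | python3 shift.py >/dev/null; q
echo '[[[4.8,0,7.5],[0,0,0],20],[[4.8,0,7.5],[0,0,0],20]]' | python3 shift.py >/dev/null; q
echo '[[[4.4,0,7.8],[0,0,0],20],[[4.4,0,7.8],[0,0,0],20]]' | python3 shift.py >/dev/null; q
```

```text
t 13.08 pulled 1.0 deg (0.09 clicks) r 169.1 y 1.8 Ft 8.9 F [ 0.5 -2.2 11. ] grip 40 open 23.8 tool z [ 0.012  0.001 -1.   ]
t 13.25 pulled 2.8 deg (0.23 clicks) r 168.8 y 1.8 Ft 13.8 F [ 0.6 -2.1 16.9] grip 40 open 23.9 tool z [ 0.019  0.003 -1.   ]
t 13.42 pulled 5.3 deg (0.44 clicks) r 168.5 y 1.8 Ft 15.6 F [ 1.1 -1.8 18.2] grip 40 open 23.5 tool z [ 0.022  0.003 -1.   ]
t 13.58 pulled 8.5 deg (0.71 clicks) r 168.2 y 1.8 Ft 14.6 F [-0.1 -2.3 17.1] grip 40 open 23.7 tool z [ 0.02   0.003 -1.   ]
```

```bash
q(){ python3 ang.py | cut -c1-90; }
echo '[[[0,0,0],[0,0,0],20],[[0,0,0],[0,0,0],20],[[0,0,0],[0,0,0],20],[[0,0,0],[0,0,0],20]]' | python3 shift.py >/dev/null; q
echo '[[[3.9,0,7.9],[0,0,0],20],[[3.9,0,7.9],[0,0,0],20],[[3.9,0,7.9],[0,0,0],20],[[3.9,0,7.9],[0,0,0],20]]' | python3 shift.py >/dev/null; q
echo '[[[3.6,0,8.2],[0,0,0],20],[[3.6,0,8.2],[0,0,0],20],[[3.6,0,8.2],[0,0,0],20],[[3.6,0,8.2],[0,0,0],20]]' | python3 shift.py >/dev/null; q
echo '[[[3.1,0,8.3],[0,0,0],20],[[3.1,0,8.3],[0,0,0],20],[[3.1,0,8.3],[0,0,0],20],[[3.1,0,8.3],[0,0,0],20]]' | python3 shift.py >/dev/null; q
echo '[[[2.7,0,8.5],[0,0,0],20],[[2.7,0,8.5],[0,0,0],20],[[2.7,0,8.5],[0,0,0],20],[[2.7,0,8.5],[0,0,0],20]]' | python3 shift.py >/dev/null; python3 ang.py
```

```text
t 13.92 pulled 10.2 deg (0.85 clicks) r 168.4 y 1.8 Ft 8.0 F [ 0.  -1.5  9.2] grip 40 open
t 14.25 pulled 13.1 deg (1.09 clicks) r 168.2 y 1.7 Ft 10.9 F [-0.  -1.2 12.3] grip 40 ope
t 14.58 pulled 15.9 deg (1.32 clicks) r 167.9 y 1.8 Ft 12.1 F [-1.  -1.8 13.8] grip 40 ope
t 14.92 pulled 19.1 deg (1.59 clicks) r 167.7 y 1.8 Ft 10.2 F [-2.6 -1.2 11.9] grip 40 ope
t 15.25 pulled 22.6 deg (1.88 clicks) r 167.6 y 1.7 Ft 8.4 F [-0.5 -2.1  9. ] grip 40 open 23.9 tool z [ 0.009  0.001 -1.   ]
```

```bash
q(){ python3 ang.py | cut -c1-90; }
echo '[[[2.2,0,8.6],[0,0,0],20],[[2.2,0,8.6],[0,0,0],20],[[2.2,0,8.6],[0,0,0],20],[[2.2,0,8.6],[0,0,0],20]]' | python3 shift.py >/dev/null; q
echo '[[[1.8,0,8.8],[0,0,0],20],[[1.8,0,8.8],[0,0,0],20],[[1.8,0,8.8],[0,0,0],20],[[1.8,0,8.8],[0,0,0],20]]' | python3 shift.py >/dev/null; q
echo '[[[1.3,0,8.8],[0,0,0],20],[[1.3,0,8.8],[0,0,0],20],[[1.3,0,8.8],[0,0,0],20],[[1.3,0,8.8],[0,0,0],20]]' | python3 shift.py >/dev/null; q
echo '[[[0.9,0,8.8],[0,0,0],20],[[0.9,0,8.8],[0,0,0],20],[[0.9,0,8.8],[0,0,0],20],[[0.9,0,8.8],[0,0,0],20]]' | python3 shift.py >/dev/null; q
echo '[[[0.3,0,8.9],[0,0,0],20],[[0.3,0,8.9],[0,0,0],20],[[0.3,0,8.9],[0,0,0],20],[[0.3,0,8.9],[0,0,0],20]]' | python3 shift.py >/dev/null; q
echo '[[[0,0,8.9],[0,0,0],20],[[0,0,8.9],[0,0,0],20],[[0,0,8.9],[0,0,0],20],[[0,0,8.9],[0,0,0],20]]' | python3 shift.py >/dev/null; q
echo '[[[-0.6,0,8.9],[0,0,0],20],[[-0.6,0,8.9],[0,0,0],20],[[-0.6,0,8.9],[0,0,0],20],[[-0.6,0,8.9],[0,0,0],20]]' | python3 shift.py >/dev/null; python3 ang.py
```

```text
t 15.58 pulled 25.6 deg (2.14 clicks) r 167.5 y 1.7 Ft 10.8 F [-0.9 -1.7 11.4] grip 40 ope
t 15.92 pulled 28.5 deg (2.38 clicks) r 167.3 y 1.7 Ft 12.5 F [-2.2 -2.1 13.2] grip 40 ope
t 16.25 pulled 31.7 deg (2.64 clicks) r 167.3 y 1.7 Ft 10.1 F [-2.4 -1.9 10.5] grip 40 ope
t 16.58 pulled 35.0 deg (2.92 clicks) r 167.4 y 1.7 Ft 7.9 F [-1.4 -1.5  8.1] grip 40 open
t 16.92 pulled 38.1 deg (3.18 clicks) r 167.5 y 1.7 Ft 9.6 F [-2.5 -1.2  9.7] grip 40 open
t 17.25 pulled 41.0 deg (3.42 clicks) r 167.7 y 1.7 Ft 12.2 F [-3.7 -2.3 12.2] grip 40 ope
t 17.58 pulled 44.1 deg (3.67 clicks) r 167.9 y 1.7 Ft 12.0 F [-4.7 -1.9 11.7] grip 40 open 23.7 tool z [ 0.005  0.    -1.   ]
```

```bash
cat > fit.py <<'E'
import numpy as np
from scipy.optimize import curve_fit
d=np.array([[10.2,8.0],[13.1,10.9],[15.9,12.1],[19.1,10.2],[22.6,8.4],[25.6,10.8],[28.5,12.5],[31.7,10.1],[35,7.9],[38.1,9.6],[41,12.2],[44.1,12.0]])
f=lambda x,a,b,A,s,o:a+b*x+A*np.sin(2*np.pi*(x*s-o))
p,C=curve_fit(f,d[:,0],d[:,1],p0=[9,.02,2.3,1/12,.1]);print(p,np.sqrt(np.diag(C)))
print([(n+p[4])/p[3] for n in range(6)])
g=lambda x,a,b,A,o:f(x,a,b,A,1/12,o)
p,C=curve_fit(g,d[:,0],d[:,1],p0=[9,.02,2.3,.1]);print(p,np.sqrt(np.diag(C)), (5+p[3])*12)
E
python3 fit.py
```

```text
[ 9.90460241  0.01192203  2.19564968  0.07547814 -0.08024941] [0.33489428 0.01132534 0.16731507 0.00113471 0.03425148]
[np.float64(-1.0632139408076156), np.float64(12.185655686718015), np.float64(25.434525314243643), np.float64(38.68339494176927), np.float64(51.9322645692949), np.float64(65.18113419682054)]
[1.01389577e+01 9.99423923e-03 1.88759538e+00 1.45599045e-01] [0.82453138 0.02840041 0.42395678 0.03549847] 61.74718854120135
```

```bash
cat >> ang.py <<'E'
open('log.txt','a').write('%.2f %.2f\n'%(40-np.degrees(a),-f@t))
E
q(){ python3 ang.py | cut -c1-86; }
echo '[[[0,0,0],[0,0,0],20],[[0,0,0],[0,0,0],20],[[0,0,0],[0,0,0],20]]' | python3 shift.py >/dev/null; q
echo '[[[-0.4,0,4.4],[0,0,0],20],[[-0.4,0,4.4],[0,0,0],20],[[-0.4,0,4.4],[0,0,0],20],[[-0.4,0,4.4],[0,0,0],20]]' | python3 shift.py >/dev/null; q; echo '[[[0,0,0],[0,0,0],20]]' | python3 shift.py >/dev/null; q
echo '[[[-0.6,0,4.4],[0,0,0],20],[[-0.6,0,4.4],[0,0,0],20],[[-0.6,0,4.4],[0,0,0],20],[[-0.6,0,4.4],[0,0,0],20]]' | python3 shift.py >/dev/null; q; echo '[[[0,0,0],[0,0,0],20]]' | python3 shift.py >/dev/null; q
echo '[[[-0.7,0,4.4],[0,0,0],20],[[-0.7,0,4.4],[0,0,0],20],[[-0.7,0,4.4],[0,0,0],20],[[-0.7,0,4.4],[0,0,0],20]]' | python3 shift.py >/dev/null; q; echo '[[[0,0,0],[0,0,0],20]]' | python3 shift.py >/dev/null; q
echo '[[[-0.8,0,4.4],[0,0,0],20],[[-0.8,0,4.4],[0,0,0],20],[[-0.8,0,4.4],[0,0,0],20],[[-0.8,0,4.4],[0,0,0],20]]' | python3 shift.py >/dev/null; q; echo '[[[0,0,0],[0,0,0],20]]' | python3 shift.py >/dev/null; python3 ang.py
```

```text
t 17.83 pulled 44.2 deg (3.68 clicks) r 168.0 y 1.7 Ft 11.4 F [-4.6 -1.7 11. ] grip 40
t 18.17 pulled 45.8 deg (3.82 clicks) r 168.3 y 1.7 Ft 11.0 F [-4.4 -2.1 10.6] grip 40
t 18.25 pulled 45.8 deg (3.82 clicks) r 168.3 y 1.7 Ft 9.7 F [-4.4 -2.4  9.4] grip 40 
t 18.58 pulled 47.4 deg (3.95 clicks) r 168.6 y 1.7 Ft 9.0 F [-4.  -2.3  8.5] grip 40 
t 18.67 pulled 47.5 deg (3.96 clicks) r 168.6 y 1.7 Ft 8.9 F [-4.8 -2.5  8.4] grip 40 
t 19.00 pulled 49.0 deg (4.09 clicks) r 168.9 y 1.7 Ft 8.2 F [-4.  -1.6  7.6] grip 40 
t 19.08 pulled 49.1 deg (4.09 clicks) r 169.0 y 1.7 Ft 9.4 F [-4.7 -1.6  8.7] grip 40 
t 19.42 pulled 50.5 deg (4.21 clicks) r 169.3 y 1.7 Ft 9.5 F [-4.5 -1.3  8.8] grip 40 
t 19.50 pulled 50.5 deg (4.21 clicks) r 169.2 y 1.7 Ft 10.5 F [-4.5 -2.   9.9] grip 40 open 23.7 tool z [ 0.001 -0.    -1.   ]
```

```bash
q(){ python3 ang.py | cut -c1-86; }
echo '[[[-0.9,0,4.4],[0,0,0],20],[[-0.9,0,4.4],[0,0,0],20],[[-0.9,0,4.4],[0,0,0],20],[[-0.9,0,4.4],[0,0,0],20]]' | python3 shift.py >/dev/null; q; echo '[[[0,0,0],[0,0,0],20]]' | python3 shift.py >/dev/null; q
echo '[[[-1,0,4.3],[0,0,0],20],[[-1,0,4.3],[0,0,0],20],[[-1,0,4.3],[0,0,0],20],[[-1,0,4.3],[0,0,0],20]]' | python3 shift.py >/dev/null; q; echo '[[[0,0,0],[0,0,0],20]]' | python3 shift.py >/dev/null; q
echo '[[[-1.1,0,4.3],[0,0,0],20],[[-1.1,0,4.3],[0,0,0],20],[[-1.1,0,4.3],[0,0,0],20],[[-1.1,0,4.3],[0,0,0],20]]' | python3 shift.py >/dev/null; q; echo '[[[0,0,0],[0,0,0],20]]' | python3 shift.py >/dev/null; q
echo '[[[-1.2,0,4.3],[0,0,0],20],[[-1.2,0,4.3],[0,0,0],20],[[-1.2,0,4.3],[0,0,0],20],[[-1.2,0,4.3],[0,0,0],20]]' | python3 shift.py >/dev/null; q; echo '[[[0,0,0],[0,0,0],20]]' | python3 shift.py >/dev/null; q
echo '[[[-1.3,0,4.3],[0,0,0],20],[[-1.3,0,4.3],[0,0,0],20],[[-1.3,0,4.3],[0,0,0],20],[[-1.3,0,4.3],[0,0,0],20]]' | python3 shift.py >/dev/null; q; echo '[[[0,0,0],[0,0,0],20]]' | python3 shift.py >/dev/null; python3 ang.py
```

```text
t 19.83 pulled 52.0 deg (4.33 clicks) r 169.5 y 1.7 Ft 11.7 F [-6.1 -0.7 10.6] grip 40
t 19.92 pulled 52.0 deg (4.33 clicks) r 169.6 y 1.7 Ft 11.9 F [-5.7 -1.7 10.9] grip 40
t 20.25 pulled 53.4 deg (4.45 clicks) r 169.8 y 1.7 Ft 13.2 F [-7.  -1.9 11.9] grip 40
t 20.33 pulled 53.4 deg (4.45 clicks) r 169.8 y 1.7 Ft 13.9 F [-6.9 -1.5 12.6] grip 40
t 20.67 pulled 54.8 deg (4.57 clicks) r 170.1 y 1.7 Ft 14.4 F [-8.6 -1.3 12.6] grip 40
t 20.75 pulled 54.8 deg (4.57 clicks) r 170.1 y 1.7 Ft 14.5 F [-7.9 -2.6 12.9] grip 40
t 21.08 pulled 56.4 deg (4.70 clicks) r 170.5 y 1.7 Ft 14.2 F [-7.6 -1.8 12.6] grip 40
t 21.17 pulled 56.4 deg (4.70 clicks) r 170.4 y 1.7 Ft 13.2 F [-7.5 -0.9 11.6] grip 40
t 21.50 pulled 58.0 deg (4.83 clicks) r 170.8 y 1.7 Ft 13.1 F [-7.2 -1.9 11.5] grip 40
t 21.58 pulled 58.0 deg (4.83 clicks) r 170.8 y 1.7 Ft 10.7 F [-7.3 -1.4  8.9] grip 40 open 23.4 tool z [-0.002 -0.001 -1.   ]
```

```bash
q(){ python3 ang.py | cut -c1-86; }
echo '[[[-1,0,4.3],[0,0,0],20],[[-1,0,4.3],[0,0,0],20],[[-1,0,4.3],[0,0,0],20],[[-1,0,4.3],[0,0,0],20]]' | python3 shift.py >/dev/null; q; echo '[[[0,0,0],[0,0,0],20]]' | python3 shift.py >/dev/null; q
echo '[[[-0.8,0,2.8],[0,0,0],20],[[-0.8,0,2.8],[0,0,0],20],[[-0.8,0,2.8],[0,0,0],20],[[-0.8,0,2.8],[0,0,0],20]]' | python3 shift.py >/dev/null; q; echo '[[[0,0,0],[0,0,0],20]]' | python3 shift.py >/dev/null; q
echo '[[[-0.8,0,2.8],[0,0,0],20],[[-0.8,0,2.8],[0,0,0],20],[[-0.8,0,2.8],[0,0,0],20],[[-0.8,0,2.8],[0,0,0],20]]' | python3 shift.py >/dev/null; q; echo '[[[0,0,0],[0,0,0],20]]' | python3 shift.py >/dev/null; q
echo '[[[-0.8,0,2.8],[0,0,0],20],[[-0.8,0,2.8],[0,0,0],20],[[-0.8,0,2.8],[0,0,0],20],[[-0.8,0,2.8],[0,0,0],20]]' | python3 shift.py >/dev/null; q; echo '[[[0,0,0],[0,0,0],20]]' | python3 shift.py >/dev/null; q;echo '[[[0,0,0],[0,0,0],20]]' | python3 shift.py >/dev/null; q
```

```text
t 21.92 pulled 59.5 deg (4.96 clicks) r 171.2 y 1.7 Ft 10.3 F [-7.3 -1.2  8.4] grip 40
t 22.00 pulled 59.6 deg (4.96 clicks) r 171.2 y 1.7 Ft 10.0 F [-7.3 -0.8  8. ] grip 40
t 22.33 pulled 60.6 deg (5.05 clicks) r 171.5 y 1.7 Ft 9.4 F [-7.1 -1.9  7.4] grip 40 
t 22.42 pulled 60.6 deg (5.05 clicks) r 171.5 y 1.7 Ft 9.7 F [-6.8 -2.1  7.8] grip 40 
t 22.75 pulled 61.6 deg (5.13 clicks) r 171.7 y 1.7 Ft 8.9 F [-6.6 -2.2  6.9] grip 40 
t 22.83 pulled 61.6 deg (5.13 clicks) r 171.7 y 1.7 Ft 9.0 F [-5.8 -1.1  7.4] grip 40 
t 23.17 pulled 62.5 deg (5.21 clicks) r 172.0 y 1.7 Ft 10.4 F [-6.7 -1.8  8.4] grip 40
t 23.25 pulled 62.5 deg (5.21 clicks) r 172.0 y 1.7 Ft 9.1 F [-6.3 -1.6  7.3] grip 40 
t 23.33 pulled 62.5 deg (5.21 clicks) r 172.0 y 1.7 Ft 9.0 F [-6.5 -1.5  7.1] grip 40
```

```bash
cat > fit2.py <<'E'
import numpy as np
from scipy.optimize import curve_fit
d=np.r_[[[10.2,8.0],[13.1,10.9],[15.9,12.1],[19.1,10.2],[22.6,8.4],[25.6,10.8],[28.5,12.5],[31.7,10.1],[35,7.9],[38.1,9.6],[41,12.2],[44.1,12.0]],np.loadtxt('log.txt')]
f=lambda x,a,b,A,s,o:a+b*x+A*np.sin(2*np.pi*(x*s-o))
p,C=curve_fit(f,d[:,0],d[:,1],p0=[9,.02,2.3,1/13.2,-.05]);print(p,np.sqrt(np.diag(C)),np.std(f(d[:,0],*p)-d[:,1]))
print([(n+p[4])/p[3] for n in range(6)])
g=lambda x,a,b,A,s,o,k:f(x,a,b,A,s,o+k*(x/50)**2)
p,C=curve_fit(g,d[:,0],d[:,1],p0=[*p,0]);print(p)
x=np.linspace(5,68,6300);ph=x*p[3]-p[4]-p[5]*(x/50)**2;print([np.interp(n,ph,x) for n in range(1,6)],'now phase',np.interp(62.5,x,ph))
E
python3 fit2.py
```

```text
[ 9.22760885  0.04044589  2.48437459  0.07581219 -0.08352721] [0.31077523 0.00644273 0.13040884 0.00061199 0.02882375] 0.538405776340624
[np.float64(-1.101764875945341), np.float64(12.08872553991488), np.float64(25.2792159557751), np.float64(38.46970637163532), np.float64(51.66019678749554), np.float64(64.85068720335576)]
[ 9.22844999e+00  4.04283711e-02  2.48423734e+00  7.58397103e-02
 -8.30782858e-02  8.88150267e-04]
[np.float64(12.090943465787166), np.float64(25.27895645092837), np.float64(38.46859946389573), np.float64(51.659873109361484), np.float64(64.85277799229702)] now phase 4.8216724462008305
```

```bash
q(){ python3 ang.py | cut -c1-86; }
echo '[[[-0.9,0,2.8],[0,0,0],20],[[-0.9,0,2.8],[0,0,0],20],[[-0.9,0,2.8],[0,0,0],20],[[-0.9,0,2.8],[0,0,0],20]]' | python3 shift.py >/dev/null; q; echo '[[[0,0,0],[0,0,0],20]]' | python3 shift.py >/dev/null; q
echo '[[[-0.9,0,2.8],[0,0,0],20],[[-0.9,0,2.8],[0,0,0],20],[[-0.9,0,2.8],[0,0,0],20],[[-0.9,0,2.8],[0,0,0],20]]' | python3 shift.py >/dev/null; q; echo '[[[0,0,0],[0,0,0],20]]' | python3 shift.py >/dev/null; q;echo '[[[0,0,0],[0,0,0],20]]' | python3 shift.py >/dev/null; q; python3 fit2.py|tail -1
```

```text
t 23.67 pulled 63.4 deg (5.29 clicks) r 172.2 y 1.7 Ft 11.0 F [-7.  -1.8  8.9] grip 40
t 23.75 pulled 63.4 deg (5.29 clicks) r 172.2 y 1.7 Ft 10.7 F [-6.6 -1.7  8.8] grip 40
t 24.08 pulled 64.4 deg (5.36 clicks) r 172.5 y 1.7 Ft 12.1 F [-6.7 -1.2 10.3] grip 40
t 24.17 pulled 64.4 deg (5.36 clicks) r 172.5 y 1.7 Ft 12.1 F [-6.7 -1.4 10.3] grip 40
t 24.25 pulled 64.4 deg (5.36 clicks) r 172.5 y 1.7 Ft 12.2 F [-7.1 -2.1 10.2] grip 40
[np.float64(11.876497554972476), np.float64(25.354932870614633), np.float64(38.60126800254282), np.float64(51.627095760804536), np.float64(64.44307480741368)] now phase 4.847358860570937
```

The resistance is back at its mid level after the fifth minimum, and the fitted fifth click is at 64.4 deg, which is where the lever now reads. Handing in.

```bash
python3 -c "
from station import ctrl, camrig, job, state
print(job.hand_in())"
```

```text
the job is handed in; nothing more can be done
None
```

I laid the stick square and centred across both supports and let go, then pulled the lever down to what I felt as its fifth click and handed in at about 24 s still holding the grip. I judged the fifth click by feel, because the grip slipped slightly in the fingers, and I did not look to check the bar on the stick at the end.

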